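Put the feeder's service tools back into their foam inlays

TASK

The feeder has been serviced: put the screwdriver, the spanner, the scoop and the caliper back into the foam tray, each in the cut-out of its own shape, the way round its outline shows, lying flat and fully down on the floor of the cut-out. Leave the small glass beaker behind the tools standing where it is.

Things in the scene. Friction and masses are not known exactly. Their poses are not given: they have to be found in the camera images.
- screwdriver: Cross-head screwdriver with a red handle, 199 x 25 x 26 mm, lying on the worktop; origin: centre of its underside. Handle (26 mm thick, roundish) from x = -100 to -2 mm, slim 6 mm steel blade from there to x = +100 mm, its axis 13 mm up. Good grip: across the handle at x = -40 mm.
- wrench: Flat steel spanner, 137 x 30 x 8 mm, lying flat; origin: centre of its underside. 12 mm wide, 6 mm thick shank along x from -47 to +38 mm; round ring end (24 mm wide, 8 mm thick) at -x, forked open end (30 mm wide) at +x. Good grip: across the shank at x = 0.
- scoop: Small bright aluminium scoop, 160 x 44 x 22 mm; origin: centre of its underside. Handle 16 mm wide, 2 to 20 mm above the surface, from x = -80 to -5 mm; open bowl 44 mm wide from there to x = +80 mm. Good grip: across the handle at x = -20 mm. At rest its x axis leans about 0.03 rad off level.
- caliper: Steel vernier caliper, 226 x 72 x 10 mm, lying flat; origin: centre of its underside. Beam along x from -103 to +102 mm, 15 mm wide (y = +5 to +20 mm), 4 mm thick, 3 to 7 mm above the surface; jaws at the -x end (x -113 to -65, y -36 to +36 mm), slider up to x = -36 mm. Good grip: across the beam at x = -8, y = +12.5 mm, fingertips almost on the surface.
- inlay_screwdriver: Fixed dark foam module, 248 x 96 x 25 mm, one of four side by side in a steel tray, order varies; origin: centre of its underside. Cut-out in the shape of the screwdriver (5 mm play all round), grey floor 15 mm above the origin, 10 mm deep. The seated tool's origin is right above this one, x and y axes alike. Equally deep finger recess: x -60 to -20, y -40 to +40 mm.
- inlay_wrench: Fixed dark foam module, 248 x 96 x 25 mm, one of four side by side in a steel tray, order varies; origin: centre of its underside. Cut-out in the shape of the spanner (5 mm play all round), grey floor 15 mm above the origin, 10 mm deep. The seated tool's origin is right above this one, x and y axes alike. Equally deep finger recess: x -20 to +20, y -35 to +35 mm.
- inlay_scoop: Fixed dark foam module, 248 x 96 x 25 mm, one of four side by side in a steel tray, order varies; origin: centre of its underside. Cut-out in the shape of the scoop (5 mm play all round), grey floor 15 mm above the origin, 10 mm deep. The seated tool's origin is right above this one, x and y axes alike. Equally deep finger recess: x -40 to 0, y -36 to +36 mm.
- inlay_caliper: Fixed dark foam module, 248 x 96 x 25 mm, one of four side by side in a steel tray, order varies; origin: centre of its underside. Cut-out in the shape of the caliper (5 mm play all round), grey floor 15 mm above the origin, 10 mm deep. The seated tool's origin is right above this one, x and y axes alike. Equally deep finger recess: x -28 to +12, y -19.5 to +44.5 mm.
- beaker: Bystander: clear glass beaker, 54 mm across, 66 mm high, standing behind the tools; origin: centre of its underside.
- wrench_fork (a point): Point on the spanner: the end of its open (forked) jaw, at x = +68 mm on its centre line, 3 mm above its underside. In the cut-out the fork belongs at the module's +x end, where the outline is widest.

How it is judged (in metres and radians):
At the end, for the whole second after the job is handed in: Each tool lies in its own cut-out: origin within 10 mm of the module's in x and y and 11 to 18.5 mm above it, long axis level within 0.055 rad and along the module's within 0.12 rad, spanner's fork at the fork end, at rest and released. The beaker has not moved 20 mm or tipped (x of screwdriver in the frame of inlay_screwdriver between -0.01 and 0.01 m and y of screwdriver in the frame of inlay_screwdriver between -0.01 and 0.01 m and z of screwdriver in the frame of inlay_screwdriver between 0.011 and 0.0185 m and angle between the x axis of screwdriver and the x axis of inlay_screwdriver, either way round below 0.12 rad and angle between screwdriver's own x axis and vertical between 1.516 and 1.626 rad and linear speed of each of screwdriver, wrench, scoop, caliper below 0.02 m/s and contact force between each of screwdriver, wrench, scoop, caliper and the fingers below 0.05 N and x of wrench in the frame of inlay_wrench between -0.01 and 0.01 m and y of wrench in the frame of inlay_wrench between -0.01 and 0.01 m and z of wrench in the frame of inlay_wrench between 0.011 and 0.0185 m and angle between the x axis of wrench and the x axis of inlay_wrench, either way round below 0.12 rad and angle between wrench's own x axis and vertical between 1.516 and 1.626 rad and x of scoop in the frame of inlay_scoop between -0.01 and 0.01 m and y of scoop in the frame of inlay_scoop between -0.01 and 0.01 m and z of scoop in the frame of inlay_scoop between 0.011 and 0.0185 m and angle between the x axis of scoop and the x axis of inlay_scoop, either way round below 0.12 rad and angle between scoop's own x axis and vertical between 1.516 and 1.626 rad and x of caliper in the frame of inlay_caliper between -0.01 and 0.01 m and y of caliper in the frame of inlay_caliper between -0.01 and 0.01 m and z of caliper in the frame of inlay_caliper between 0.011 and 0.0185 m and angle between the x axis of caliper and the x axis of inlay_caliper, either way round below 0.12 rad and angle between caliper's own x axis and vertical between 1.516 and 1.626 rad and x of wrench_fork in the frame of inlay_wrench above 0.05 m); the robot touches nothing.
It fails at once if the beaker is pushed away or knocked over (distance of beaker from where it was at the start of the episode above 0.02 m or angle between beaker's own z axis and vertical above 0.35 rad).
It also fails if it takes over 99 s, if anything falls off the work surface, if the arm or the gripper's body presses on something with over 40 N, if the wrist force passes 120 N, or if a joint passes its speed limit or range.

ROBOT

A 6-joint arm with a two-finger parallel gripper is mounted at the origin on a cart in front of the work surface, level with it; the furniture and walls round the work are solid. World frame = base frame: x ahead of the robot, y to its left, z up, the work surface at z = 0. Lengths are in mm, angles in rad, forces in N, time in s.
With the tool pointing down it reaches from about 350 to 925 mm from the base axis. Payload 6.4 kg.
Tool frame: the origin (TCP) lies on the centre line of the jaws, within the pads' length; the fingertips stand 8 mm ahead of it and the grasp point (between the pads) lies 11 mm behind it; z points along the fingers, y is the line along which they close (so a half turn about z gives the same grasp; the last joint's range is limited). The gripper opens to 94 mm and grips with 3 to 60 N. Pads are 16 mm wide; open, the fingers measure 119 mm over their backs; the gripper's body (75 mm by 177 mm) begins 78 mm behind the grasp point.
Start: joints at [-1.296, 0.245, 1.558, -0, 1.339, -0.174], TCP at [282.031, -585.638, 213.455] pointing down, gripper open.
Joint ranges: [-3.13, 3.13], [-1.02, 2.26], [0.13, 2.54], [-0.95, 4.09], [0.21, 2.88], [-2.74, 2.74]. Speed limits (rad/s): [2.57, 2.57, 3.14, 3.14, 3.14, 3.14].

INTERFACE

Orientations are given as a unit quaternion [w, x, y, z].
In Python, from station import manip, eyes gives the robot as it stands.
- The arm moves only by the tool play_rows, never from a script. Its argument "series" is one flat list of numbers, 7 for each row, row after row: the shift along the world's x, y, z in mm, then the turn, a rotation vector about the world's x, y, z in units of 10 degrees (1.0 is 10 degrees), then the closure, from -1 (fully open) to 1 (shut). A call has 1 to 8 rows; each row shifts and turns the commanded pose from where the row before left it; what a row does not reach is not made up. A row lasts 1/8 s, in which the tool goes at most 62.5 mm and 10.7 degrees, less where a joint would pass 70% of its speed; a pose out of reach is approached as far as the arm can. A call is refused whole if a number of a shift passes 62.5 or a number of a turn 1, either way. A call with a gripper value outside its range is refused whole. The fingers move at their own pace and stop on an object; the grip force is fixed at half the most. Time passes only in rows, so rows that do not move let the fingers close. It gives the time, the measured TCP pose, the force, the opening and the grip force at its end, in the units of the state.
- manip.get_obs(): the state, without advancing time (a new reading comes with each control period).
- eyes.capture(name): name is "side" or "top"; returns a dict with "img" (400x640x3 uint8, red, green, blue), "K" (3x3 intrinsics, pixels), "position" and "rotation" of the camera in the world. Camera axes: x right, y down, z forward; pixel columns grow to the right and rows downward; lengths in mm; the calibration is good to about 2 mm. A picture is of the moment at which its call begins. There is no depth.
- manip.job_done(): hands the job in; it is judged then, once.
The state is a dict: "clock": time; "joint_pos": joint angles; "qd": joint speeds; "joint_efforts": joint torques, N m; "ee_pos": TCP position; "eef_rot": TCP orientation; "ft_force": force on the tool from outside, world axes, zero at the start; "torque": the same for the moment, N m; "finger_gap": finger opening in mm; "grip_force": force on a finger pad.
Only numpy, scipy, OpenCV 4.12 (cv2) and the standard library are available. Lean on these libraries where they do the work, as an engineer would, in place of code of your own. Each camera call takes 0.05 s, during which the arm holds its last target. There are 200 camera calls.

## Working session

There is one attempt and no reset: what is moved stays moved. The work goes in short steps, Python scripts to look and compute and a tool call to move; the robot and the scene stay as the last step left them, time stands still between calls to the robot, and variables do not carry over. Pictures are saved under pics/ and viewed, at most 14 in all, crops included, and the job is handed in when it is done.

Besides the shell and the picture viewer there is one more tool, called after "Call:" as name(argument=value, ...) on one line, values as JSON. play_rows: Moves the arm, as the interface text tells. Its arguments: {"type":"object","properties":{"series":{"type":"array","items":{"type":"number"}}},"required":["series"]}

```bash
mkdir -p pics
cat > h.py <<'E'
import numpy as np,cv2
from station import manip,eyes
def cap(n,f):
    c=eyes.capture(n); cv2.imwrite(f,cv2.cvtColor(c["img"],cv2.COLOR_RGB2BGR)); 
    np.savez(f[:-4]+'.npz',**{k:np.array(c[k]) for k in c}); return c
def ray(c,u,v,z):
    K=np.array(c["K"]);R=np.array(c["rotation"]);
    if R.size==4:
        from scipy.spatial.transform import Rotation as Q; R=Q.from_quat(np.roll(R,-1)).as_matrix()
    d=R@np.linalg.inv(K)@[u,v,1];p=np.array(c["position"]);return p+d*(z-p[2])/d[2]
E
python3 - <<'E'
from h import *
for n in("top","side"):
    c=cap(n,f"pics/{n}0.png");print(n,c["K"],c["position"],c["rotation"])
print(manip.get_obs())
E
```

```text
top [[369.85750441   0.         320.53675121]
 [  0.         369.85750441 194.76571036]
 [  0.           0.           1.        ]] [440.07720431  42.0202145  951.03282438] [-0.06274587  0.70953805 -0.69813888  0.0722552 ]
side [[504.48448802   0.         310.23794714]
 [  0.         504.48448802 193.76646558]
 [  0.           0.           1.        ]] [ 309.36062775 1360.77222093  902.43821715] [ 0.04730992 -0.10540969  0.8695436  -0.4801505 ]
{'clock': 0.1, 'joint_pos': array([-1.29612036e+00,  2.45729382e-01,  1.55885345e+00, -1.19908621e-05,
        1.33871204e+00, -1.74093357e-01]), 'qd': array([ 0.00069863, -0.00122724, -0.00266541, -0.00119813,  0.00093685,
       -0.00104092]), 'joint_efforts': array([ 1.01317488e-03, -4.16915810e+01, -3.15525198e+01,  6.86255540e-02,
        3.09972034e-02, -6.51889695e-05]), 'ee_pos': array([ 281.871299  , -585.13084336,  212.48582904]), 'eef_rot': array([-8.49738971e-04,  9.74930547e-01,  2.22507761e-01, -4.86114441e-05]), 'ft_force': array([ 0.84295606,  0.12613802, -0.21890082]), 'torque': array([-0.0263882 , -0.00888657,  0.01011042]), 'grip_force': 0.0, 'finger_gap': 93.77817864736866}
```

View pics/top0.png

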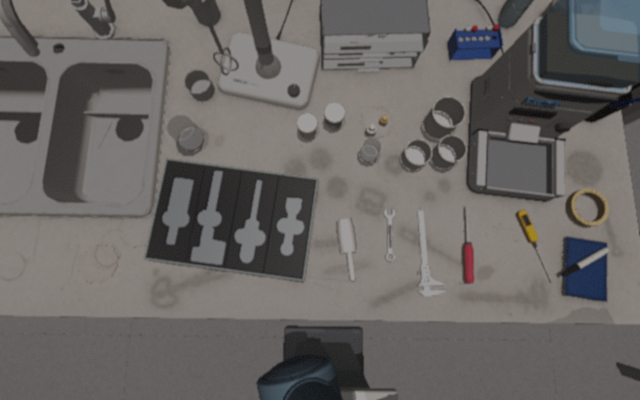

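View pics/side0.png

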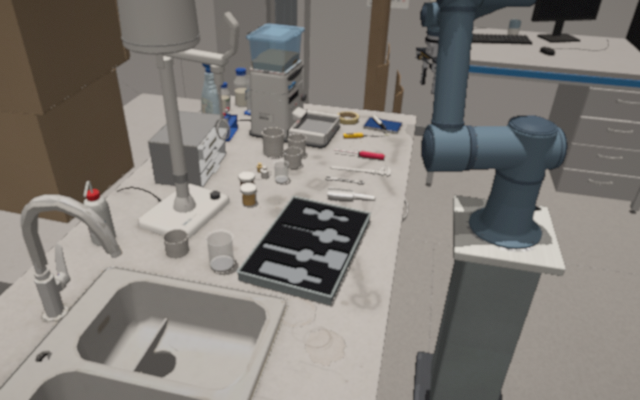

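The top view shows the tray at u 147–318, v 160–280. The cut-outs from left to right are scoop, caliper, screwdriver and spanner. The tools lie to its right at u 345–470: scoop, spanner, caliper, screwdriver. I'll enlarge both areas.

Run:
```python
from h import *
i=cv2.imread('pics/top0.png')
def crop(x0,y0,x1,y1,s,f):
    a=cv2.resize(i[y0:y1,x0:x1],None,fx=s,fy=s,interpolation=cv2.INTER_CUBIC); a=cv2.convertScaleAbs(a,alpha=1.2)
    for x in range(x0-x0%-10,x1,10): cv2.line(a,((x-x0)*s,0),((x-x0)*s,6 if x%50 else 14),(0,0,255),1); cv2.putText(a,str(x),((x-x0)*s,22),0,.3,(0,0,255),1) if x%20==0 else 0
    for y in range(y0-y0%-10,y1,10): cv2.line(a,(0,(y-y0)*s),(6,(y-y0)*s),(0,0,255),1); cv2.putText(a,str(y),(8,(y-y0)*s+4),0,.3,(0,0,255),1) if y%20==0 else 0
    cv2.imwrite(f,a)
crop(140,155,325,285,4,'pics/tray.png'); crop(330,195,490,305,5,'pics/tools.png')
c=dict(np.load('pics/top0.npz'))
for u,v,z in[(167,161,25),(318,180,25),(147,259,25),(302,279,25)]: print(ray(c,u,v,z))
```

```text
[701.16468981 428.22563651  25.        ]
[657.97719681  37.93465858  25.        ]
[451.61954973 453.73706374  25.        ]
[409.23510675  72.99984773  25.        ]
```

View pics/tray.png

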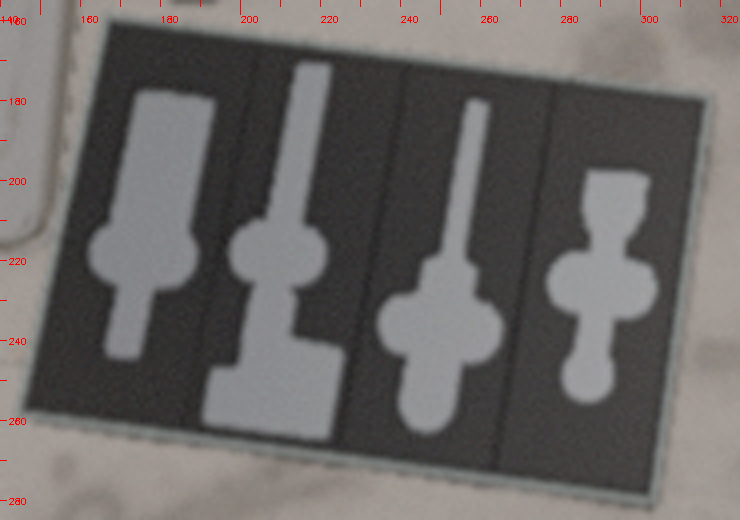

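View pics/tools.png

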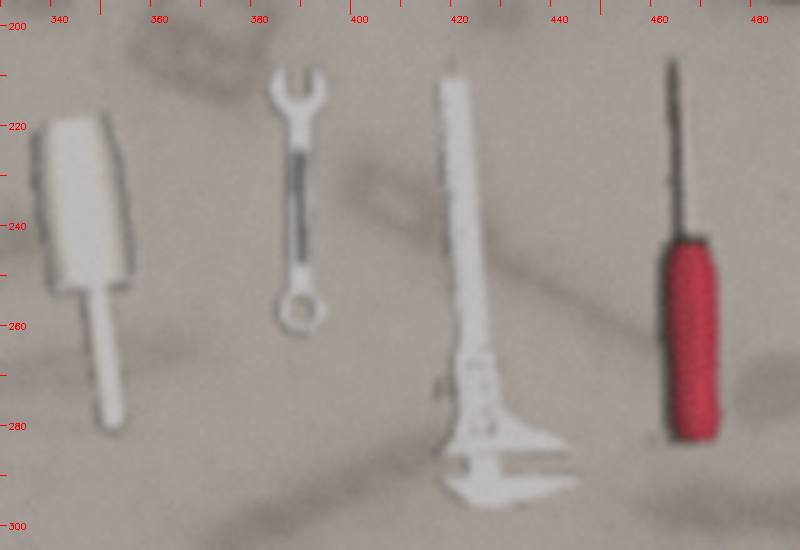

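The tray crop shows these cut-out ends: scoop (184,178)–(170,245), caliper beam (218,171) with jaws at the bottom, screwdriver (259,180)–(246,263), spanner (294,197)–(287,256). All four have their +x end at the top. The tools crop shows all four tools with their +x end at the top too. Now I'll fit the poses.

```bash
cat > fit.py <<'E'
from h import *
from scipy.optimize import least_squares
c=dict(np.load('pics/top0.npz'))
def fit(l,p,q0):
    l=np.array(l,float)
    def f(q):
        C,S=np.cos(q[2]),np.sin(q[2]);return (l@np.array([[C,S],[-S,C]])+q[:2]-np.array(p)[:,:2]).ravel()
    r=least_squares(f,q0);return r.x,r.fun.reshape(-1,2)
P=lambda a:[ray(c,*x) for x in a]
L=[(105,-48),(-105,-48),(73.5,-144),(-73.5,-144),(85,144),(-85,144),(107,60.5),(-118,89),(-118,7)]
q,r=fit(L,P([(259.5,179.75,17),(246.5,263.25,23),(294.25,197.5,17),(286.75,256,23),(183.75,178.5,17),(170.5,245,23),(218.25,170.75,17),(190.75,261.25,20),(222,265,23)]),[555,248,-.1])
print('tray',q.round(3));print(r.round(1).tolist())
C,S=np.cos(q[2]),np.sin(q[2])
for n,o in[('scoop',144),('caliper',48),('screw',-48),('wrench',-144)]: print(n,(q[0]-S*o).round(1),(q[1]+C*o).round(1))
T=dict(screw=([(100,0),(-100,0)],[(464.4,207,13),(468.8,283,13)],-40,0),
wrench=([(68.5,0),(-68.5,0)],[(389.8,208.2,6),(390.4,261.8,6)],0,0),
scoop=([(80,0),(-80,0),(-5,0)],[(344.4,218.2,20),(352.4,281.4,12),(349,252.8,14)],-20,0),
caliper=([(102,12.5),(-36,12.5),(-113,10)],[(420.8,210.6,7),(424.4,264,7),(427,296.6,7)],-8,12.5))
for n,(l,p,gx,gy) in T.items():
    q,r=fit(l,P(p),[450,-150,0]);C,S=np.cos(q[2]),np.sin(q[2])
    print(n,q.round(3),'deg',np.degrees(q[2]).round(1),'grip',(q[0]+C*gx-S*gy).round(1),(q[1]+S*gx+C*gy).round(1),'res',r.round(1).tolist())
print('beaker',ray(c,370,155,20))
E
python3 fit.py
```

```text
tray [ 5.56959e+02  2.48389e+02 -1.11000e-01]
[[-1.8, -0.2], [2.3, 1.9], [1.3, -1.0], [3.8, 1.3], [-0.1, -2.2], [1.9, 0.6], [-9.7, -0.4], [1.7, 1.7], [0.6, -1.7]]
scoop 573.0 391.5
caliper 562.3 296.1
screw 551.6 200.7
wrench 540.9 105.3
screw [ 5.00604e+02 -3.41061e+02 -2.00000e-03] deg -0.1 grip 460.6 -341.0 res [[4.5, -0.0], [-4.5, 0.0]]
wrench [ 5.22457e+02 -1.48758e+02 -1.00000e-02] deg -0.6 grip 522.5 -148.8 res [[0.1, -0.0], [-0.1, 0.0]]
scoop [ 4.81777e+02 -4.14230e+01  1.33000e-01] deg 7.6 grip 462.0 -44.1 res [[0.1, -0.2], [-2.3, -0.6], [2.2, 0.8]]
caliper [ 4.84660e+02 -2.44732e+02  2.40000e-02] deg 1.4 grip 476.4 -232.4 res [[0.6, -0.2], [-1.5, 0.6], [0.9, -0.4]]
beaker [728.97920827 -97.44080625  20.        ]
```

Call:
play_rows(series=[36.6, 48.9, 0, 0, 0, -0.512, -0.06, 36.6, 48.9, 0, 0, 0, -0.512, -0.06, 36.6, 48.9, 0, 0, 0, -0.512, -0.06, 36.6, 48.9, 0, 0, 0, -0.512, -0.06, 36.6, 48.9, 0, 0, 0, -0.512, -0.06, 0, 0, -60, 0, 0, 0, -0.06, 0, 0, -60, 0, 0, 0, -0.06, 0, 0, 0, 0, 0, 0, -0.06])

```text
clock: 1.1
ee_pos: [462.0, -337.6, 88.2]
eef_rot: [-0.004, 1.0, 0.001, -0.004]
ft_force: [0.8, -0.2, 0.0]
finger_gap: 50.1
grip_force: 0.0
```

Call:
play_rows(series=[0, 0, 0, 0, 0, 0, -0.06, 0, 0, 0, 0, 0, 0, -0.06])

```text
clock: 1.35
ee_pos: [466.5, -343.0, 96.8]
eef_rot: [0.002, 1.0, 0.001, 0.002]
ft_force: [-1.0, -0.3, 0.1]
finger_gap: 49.8
grip_force: 0.0
```

Run:
```python
from h import *
c=cap("top","pics/top1.png");i=cv2.imread("pics/top1.png")
cv2.imwrite("pics/c1.png",cv2.resize(i[200:300,420:520],None,fx=5,fy=5,interpolation=cv2.INTER_CUBIC))
o=manip.get_obs();print(o["ee_pos"],o["eef_rot"])
```

```text
[ 466.32450847 -342.78060947   96.49456363] [1.90008075e-03 9.99996303e-01 8.53594223e-04 1.74759365e-03]
```

View pics/c1.png

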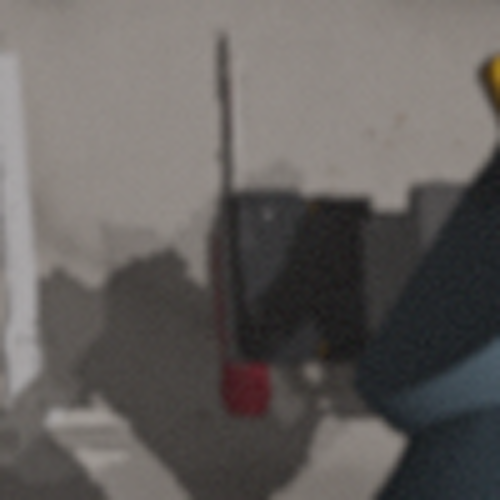

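The crop shows the gripper above the red handle (crop 225–270, 195–415), the fingers straddling it. The arm rings a little after fast moves, so I'll add settling rows.

Call:
play_rows(series=[0, 0, -40, 0, 0, 0, -0.06, 0, 0, -27, 0, 0, 0, -0.06, 0, 0, -15, 0, 0, 0, -0.06, 0, 0, 0, 0, 0, 0, -0.06, 0, 0, 0, 0, 0, 0, 1, 0, 0, 0, 0, 0, 0, 1, 0, 0, 0, 0, 0, 0, 1, 0, 0, 0, 0, 0, 0, 1])

```text
clock: 2.4
ee_pos: [465.5, -341.6, 12.3]
eef_rot: [0.001, 1.0, 0.001, 0.0]
ft_force: [-0.1, 0.2, 4.7]
finger_gap: 24.2
grip_force: 29.9
```

Call:
play_rows(series=[0, 0, 30, 0, 0, 0, 1, 0, 0, 50, 0, 0, 0, 1, 4, 40, 0, 0, 0, -0.06, 1, 4, 50, 0, 0, 0, -0.06, 1, 4, 55, 0, 0, 0, -0.06, 1, 4, 55, 0, 0, 0, -0.06, 1, 4, 55, 0, 0, 0, -0.06, 1, 4, 55, 0, 0, 0, -0.06, 1])

```text
clock: 3.4
ee_pos: [488.7, -29.4, 91.4]
eef_rot: [-0.0, 1.0, -0.031, 0.0]
ft_force: [0.9, 0.5, -0.7]
finger_gap: 24.4
grip_force: 29.9
```

Call:
play_rows(series=[4, 55, 0, 0, 0, -0.06, 1, 4, 55, 0, 0, 0, -0.06, 1, 4, 50, 0, 0, 0, -0.06, 1, 4, 45, 0, 0, 0, -0.06, 1, 5.6, 31.2, 0, 0, 0, -0.036, 1, 0, 0, 0, 0, 0, 0, 1, 0, 0, 0, 0, 0, 0, 1, 0, 0, -30, 0, 0, 0, 1])

```text
clock: 4.4
ee_pos: [512.9, 204.4, 63.4]
eef_rot: [-0.001, 0.998, -0.055, 0.003]
ft_force: [0.2, -0.2, -0.6]
finger_gap: 24.2
grip_force: 29.9
```

Call:
play_rows(series=[0, 0, -10, 0, 0, 0, 1, 0, 0, 0, 0, 0, 0, 1, 0, 0, 0, 0, 0, 0, 1, 0, 0, 0, 0, 0, 0, 1])

```text
clock: 4.9
ee_pos: [511.4, 205.1, 52.5]
eef_rot: [-0.0, 0.999, -0.055, 0.001]
ft_force: [0.3, -0.2, -1.4]
finger_gap: 24.1
grip_force: 29.9
```

Run:
```python
from h import *
c=cap("top","pics/top2.png");i=cv2.imread("pics/top2.png");a=i[155:285,140:325]
cv2.imwrite("pics/c2.png",cv2.resize(a,None,fx=4,fy=4,interpolation=cv2.INTER_CUBIC))
o=manip.get_obs();print(o["ee_pos"],o["eef_rot"],o["ft_force"])
```

```text
[511.23734194 205.11318592  52.30709374] [-1.63453446e-04  9.98513707e-01 -5.44959416e-02  7.36370621e-04] [ 0.34316137  0.80880239 -0.3045071 ]
```

View pics/c2.png

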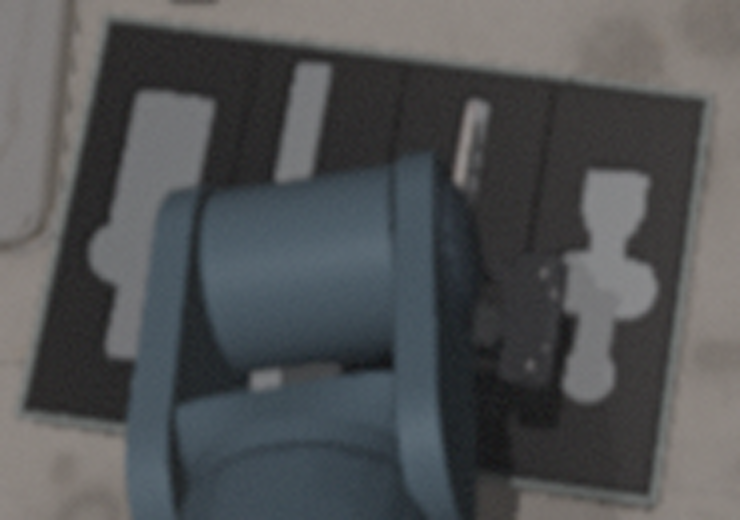

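The crop shows the blade (crop 470,110–180) over its slot; the small leftward offset is parallax. I'm lowering it.

Call:
play_rows(series=[0, 0, -12, 0, 0, 0, 1, 0, 0, -8, 0, 0, 0, 1, 0, 0, -3, 0, 0, 0, 1, 0, 0, -1, 0, 0, 0, 1, 0, 0, 0, 0, 0, 0, 1, 0, 0, 0, 0, 0, 0, 1])

```text
clock: 5.7
ee_pos: [510.2, 205.3, 29.7]
eef_rot: [0.0, 0.999, -0.054, -0.002]
ft_force: [-10.8, -2.2, 21.9]
finger_gap: 24.2
grip_force: 30.0
```

Call:
play_rows(series=[0, 0, 3, 0, 0, 0, 1, -3, 0.3, 0, 0, 0, 0, 1, 0, 0, -2, 0, 0, 0, 1, 0, 0, -1, 0, 0, 0, 1, 0, 0, 0, 0, 0, 0, 1, 0, 0, 0, 0, 0, 0, 1])

```text
clock: 6.45
ee_pos: [507.5, 205.5, 29.7]
eef_rot: [0.0, 0.999, -0.054, -0.001]
ft_force: [-10.2, -3.0, 21.3]
finger_gap: 24.3
grip_force: 30.0
```

Call:
play_rows(series=[0, 0, 0, 0, 0, 0, 0.04, 0, 0, 0, 0, 0, 0, 0.04, 0, 0, 0, 0, 0, 0, 0.04, 0, 0, 12, 0, 0, 0, 0.04, 0, 0, 50.5, 0, 0, 0, 0.04, 2.5, -40, 0, 0, 0, 0.1, 0.2, 2.5, -59, 0, 0, 0, 0.1, 0.2, 2.5, -59, 0, 0, 0, 0.1, 0.2])

```text
clock: 7.45
ee_pos: [515.5, 45.9, 91.1]
eef_rot: [0.0, 1.0, -0.027, 0.001]
ft_force: [1.3, 0.5, -0.1]
finger_gap: 37.5
grip_force: 0.0
```

Call:
play_rows(series=[2.5, -59, 0, 0, 0, 0.1, 0.2, 2.5, -59, 0, 0, 0, 0.1, 0.2, 2.4, -55, 0, 0, 0, 0.08, 0.2, 0, -23.2, 0, 0, 0, 0, 0.2, 0, 0, -40, 0, 0, 0, 0.2, 0, 0, 0, 0, 0, 0, 0.2, 0, 0, 0, 0, 0, 0, 0.2])

```text
clock: 8.32
ee_pos: [523.1, -148.8, 51.1]
eef_rot: [0.0, 1.0, -0.004, 0.0]
ft_force: [-0.6, 0.5, 0.5]
finger_gap: 37.5
grip_force: 0.0
```

Run:
```python
from h import *
c=cap("top","pics/top3.png");i=cv2.imread("pics/top3.png");a=i[155:300,230:440]
a=cv2.convertScaleAbs(cv2.resize(a,None,fx=3.8,fy=3.8,interpolation=cv2.INTER_CUBIC),alpha=1.3)
cv2.imwrite("pics/c3.png",a)
o=manip.get_obs();print(o["ee_pos"],o["eef_rot"],o["ft_force"])
```

```text
[ 523.51483809 -148.94060502   51.56912685] [ 5.53389051e-04  9.99993132e-01 -3.52044169e-03  1.01773618e-03] [ 1.26504367  0.39245179 -0.89635753]
```

View pics/c3.png

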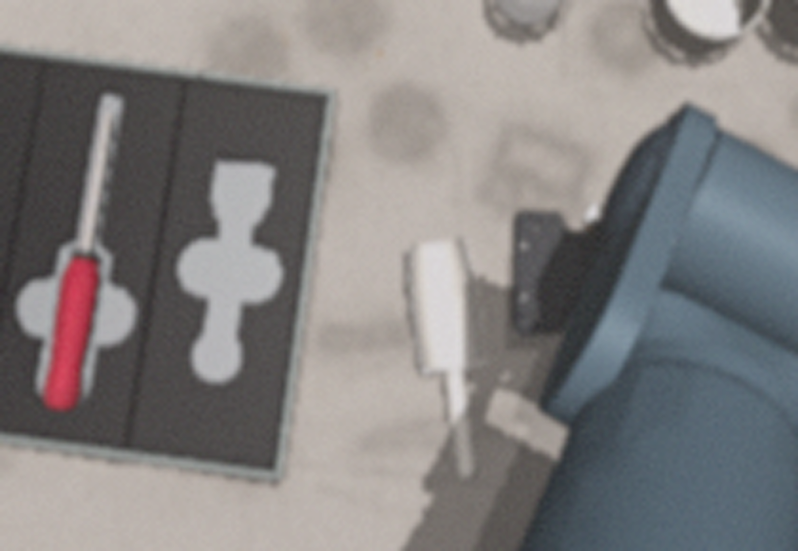

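The crop shows the screwdriver in its slot, handle from crop (82,255) to (60,410). It sits near the slot's lower end, so I'll quantify that while carrying on with the spanner.

Run:
```python
from h import *
c=dict(np.load('pics/top3.npz'))
k=lambda x,y,z:ray(c,230+x/3.8,155+y/3.8,z)
a=np.array([np.cos(.111),-np.sin(.111),0]);o=np.array([550.4,200.7,0])
for n,p in dict(hstart=k(84,254,30),hend=k(60,410,28),hend2=k(60,410,35),slottop=k(114,93,17),slotbot=k(61,408,25),shoulder_slot=k(88,243,25)).items(): 
    d=p-o;print(n,p.round(1),'along',(d@a).round(1),'across',(d@[-a[1],a[0],0]).round(1))
```

```text
hstart [546.7 200.6  30. ] along -3.7 across -0.5
hend [445.8 211.3  28. ] along -105.1 across -1.0
hend2 [445.8 210.   35. ] along -105.0 across -2.3
slottop [658.5 187.9  17. ] along 108.9 across -0.7
slotbot [447.1 211.3  25. ] along -103.8 across -0.9
shoulder_slot [554.6 199.2  25. ] along 4.3 across -1.1
```

Call:
play_rows(series=[0, 0, -25, 0, 0, 0, 0.2, 0, 0, -13, 0, 0, 0, 0.2, 0, 0, -3, 0, 0, 0, 0.2, 0, 0, 0, 0, 0, 0, 0.2, 0, 0, 0, 0, 0, 0, 0.2])

```text
clock: 9.0
ee_pos: [523.2, -149.1, 9.8]
eef_rot: [0.0, 1.0, -0.004, 0.001]
ft_force: [-0.0, 0.2, -0.9]
finger_gap: 37.7
grip_force: 0.0
```

Call:
play_rows(series=[0, 0, 0, 0, 0, 0, 1, 0, 0, 0, 0, 0, 0, 1, 0, 0, 0, 0, 0, 0, 1, 0, 0, 0, 0, 0, 0, 1, 0, 0, 30, 0, 0, 0, 1, 0, 0, 40, 0, 0, 0, 1, 0, 0, 0, 0, 0, 0, 1])

```text
clock: 9.88
ee_pos: [524.7, -150.0, 82.0]
eef_rot: [0.002, 1.0, -0.004, 0.003]
ft_force: [0.6, 0.4, -1.6]
finger_gap: 11.4
grip_force: 30.0
```

Call:
play_rows(series=[3, 30, 0, 0, 0, -0.1, 1, 3, 45, 0, 0, 0, -0.1, 1, 3, 50, 0, 0, 0, -0.1, 1, 3, 50, 0, 0, 0, -0.1, 1, 3, 45, 0, 0, 0, -0.1, 1, 3.5, 34.1, 0, 0, 0, -0.08, 1, 0, 0, 0, 0, 0, 0, 1, 0, 0, -20, 0, 0, 0, 1])

```text
clock: 10.88
ee_pos: [541.7, 104.8, 59.0]
eef_rot: [0.0, 0.999, -0.054, 0.001]
ft_force: [-0.0, -0.5, -1.7]
finger_gap: 11.7
grip_force: 30.0
```

Call:
play_rows(series=[0, 0, -12, 0, 0, 0, 1, 0, 0, 0, 0, 0, 0, 1, 0, 0, 0, 0, 0, 0, 1, 0, 0, 0, 0, 0, 0, 1])

```text
clock: 11.38
ee_pos: [541.6, 105.1, 47.7]
eef_rot: [-0.0, 0.999, -0.055, 0.001]
ft_force: [-0.0, 0.2, -0.5]
finger_gap: 11.7
grip_force: 30.0
```

Run:
```python
from h import *
cap("side","pics/s4.png")
c=cap("top","pics/top4.png");i=cv2.imread("pics/top4.png");a=i[155:300,230:440]
a=cv2.convertScaleAbs(cv2.resize(a,None,fx=3.8,fy=3.8,interpolation=cv2.INTER_CUBIC),alpha=1.3)
s=cv2.imread("pics/s4.png")[190:310,220:400];s=cv2.resize(s,(798,532),interpolation=cv2.INTER_CUBIC)
cv2.imwrite("pics/c4.png",cv2.resize(np.vstack([a[:500,:798],cv2.resize(s,(a.shape[1],532))[:,:798]]),None,fx=.58,fy=.58))
o=manip.get_obs();print(o["ee_pos"],o["eef_rot"],o["ft_force"])
```

```text
[541.46365097 105.18271799  47.5279593 ] [-1.56022854e-05  9.98513382e-01 -5.45045212e-02  5.32134658e-04] [-0.17594673 -0.29678551 -1.9575412 ]
```

View pics/c4.png

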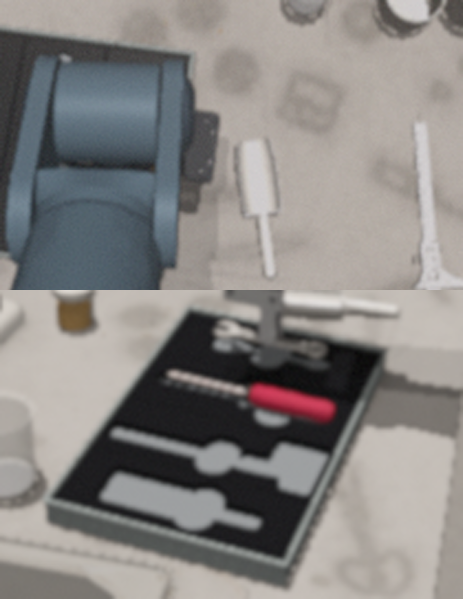

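The side view shows the spanner held level over its slot with the fork on the far (+x) side, and the screwdriver lying in its slot. I'm lowering the spanner.

Call:
play_rows(series=[0, 0, -10, 0, 0, 0, 1, 0, 0, -7, 0, 0, 0, 1, 0, 0, -3, 0, 0, 0, 1, 0, 0, -1, 0, 0, 0, 1, 0, 0, 0, 0, 0, 0, 1, 0, 0, 0, 0, 0, 0, 1])

```text
clock: 12.22
ee_pos: [540.2, 105.3, 27.0]
eef_rot: [0.0, 0.999, -0.054, -0.002]
ft_force: [-8.2, -1.2, 12.6]
finger_gap: 11.9
grip_force: 30.0
```

Call:
play_rows(series=[0, 0, 0, 0, 0, 0, 0.4, 0, 0, 0, 0, 0, 0, 0.4, 0, 0, 12, 0, 0, 0, 0.4, 0, 0, 50, 0, 0, 0, 0.4, -19.75, -37.35, 0, 0, 0, 0.35, 0.1, -19.75, -37.35, 0, 0, 0, 0.35, 0.1, -19.75, -37.35, 0, 0, 0, 0.35, 0.1, -19.75, -37.35, 0, 0, 0, 0.35, 0.1])

```text
clock: 13.22
ee_pos: [461.5, -45.2, 88.5]
eef_rot: [0.0, 0.998, 0.069, 0.0]
ft_force: [0.5, -0.1, 0.1]
finger_gap: 42.2
grip_force: 0.0
```

Call:
play_rows(series=[0, 0, 0, 0, 0, 0, 0.1, 0, 0, -30, 0, 0, 0, 0.1, 0, 0, 0, 0, 0, 0, 0.1, 0, 0, 0, 0, 0, 0, 0.1])

```text
clock: 13.72
ee_pos: [462.7, -43.7, 58.7]
eef_rot: [0.0, 0.998, 0.068, 0.0]
ft_force: [-0.7, -0.0, 0.1]
finger_gap: 42.2
grip_force: 0.0
```

Run:
```python
from h import *
cap("side","pics/s5.png")
c=cap("top","pics/top5.png");i=cv2.imread("pics/top5.png");a=i[155:285,235:385]
a=cv2.convertScaleAbs(cv2.resize(a,None,fx=4,fy=4,interpolation=cv2.INTER_CUBIC),alpha=1.3)
cv2.imwrite("pics/c5.png",a)
o=manip.get_obs();print(o["ee_pos"],o["eef_rot"],o["ft_force"])
```

```text
[463.01339506 -44.00294042  59.06183535] [3.39138813e-04 9.97689269e-01 6.79353051e-02 8.95336370e-04] [-0.19126732 -0.26663655  1.05332657]
```

View pics/c5.png

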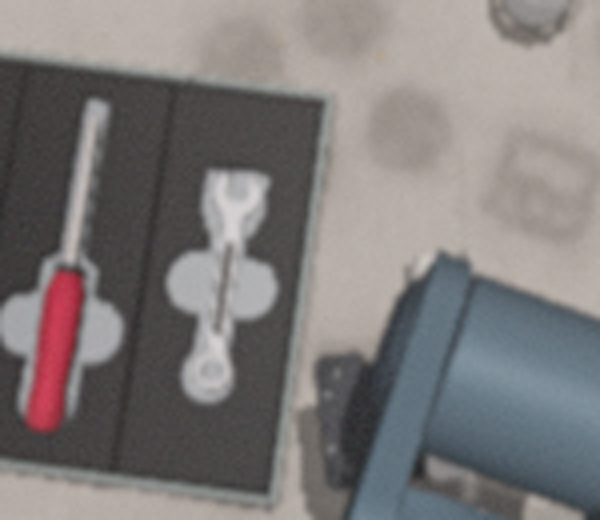

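The spanner is centred in its cut-out, fork at the top (crop 237,190), ring at (210,372). The screwdriver handle end is at (42,430), close to the slot's lower end. I'll nudge that later. Next, the scoop.

Call:
play_rows(series=[-2, 0, -30, 0, 0, 0, 0.1, 0, 0, -14, 0, 0, 0, 0.1, 0, 0, -5, 0, 0, 0, 0.1, 0, 0, 0, 0, 0, 0, 0.1, 0, 0, 0, 0, 0, 0, 1, 0, 0, 0, 0, 0, 0, 1, 0, 0, 0, 0, 0, 0, 1, 0, 0, 0, 0, 0, 0, 1])

```text
clock: 14.82
ee_pos: [460.2, -44.2, 9.2]
eef_rot: [0.0, 0.998, 0.068, 0.0]
ft_force: [0.3, 0.8, 2.1]
finger_gap: 12.3
grip_force: 30.0
```

Call:
play_rows(series=[0, 0, 30, 0, 0, 0, 1, 0, 0, 50, 0, 0, 0, 1, 10, 35, 0, 0, 0, -0.16, 1, 10, 50, 0, 0, 0, -0.16, 1, 10, 55, 0, 0, 0, -0.16, 1, 10, 55, 0, 0, 0, -0.16, 1, 10, 55, 0, 0, 0, -0.16, 1, 10, 55, 0, 0, 0, -0.16, 1])

```text
clock: 15.82
ee_pos: [519.9, 262.7, 88.7]
eef_rot: [0.0, 1.0, -0.016, -0.0]
ft_force: [0.8, -0.8, -0.5]
finger_gap: 12.6
grip_force: 30.0
```

Call:
play_rows(series=[10, 55, 0, 0, 0, -0.15, 1, 10, 48, 0, 0, 0, -0.15, 1, 11, 30, 0, 0, 0, -0.15, 1, 0, 0, 0, 0, 0, 0, 1, 0, 0, -25, 0, 0, 0, 1, 0, 0, -15, 0, 0, 0, 1, 0, 0, 0, 0, 0, 0, 1, 0, 0, 0, 0, 0, 0, 1])

```text
clock: 16.82
ee_pos: [551.5, 393.6, 49.7]
eef_rot: [-0.0, 0.998, -0.056, 0.0]
ft_force: [0.3, -0.5, -0.7]
finger_gap: 12.5
grip_force: 30.0
```

Run:
```python
from h import *
cap("side","pics/s6.png");s=cv2.imread("pics/s6.png")[190:310,220:400];s=cv2.resize(s,(795,530),interpolation=cv2.INTER_CUBIC)
cv2.imwrite("pics/c6.png",s)
o=manip.get_obs();print(o["ee_pos"],o["eef_rot"],o["ft_force"])
```

```text
[551.70922707 393.87535238  50.03232658] [-3.73500320e-04  9.98459747e-01 -5.54750762e-02  7.13973569e-04] [ 1.23935461  1.21409174 -0.4122862 ]
```

View pics/c6.png

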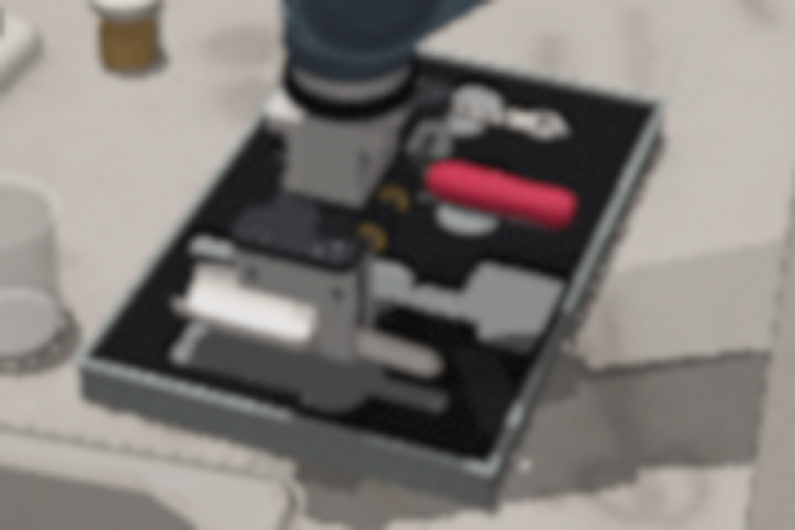

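The side view shows the scoop held about 25 mm above its cut-out and parallel to it, bowl to the left. I'm lowering it.

Call:
play_rows(series=[0, 0, -12, 0, 0, 0, 1, 0, 0, -7, 0, 0, 0, 1, 0, 0, -3, 0, 0, 0, 1, 0, 0, -1, 0, 0, 0, 1, 0, 0, 0, 0, 0, 0, 1, 0, 0, 0, 0, 0, 0, 1])

```text
clock: 17.62
ee_pos: [550.6, 393.8, 27.1]
eef_rot: [0.0, 0.998, -0.055, -0.001]
ft_force: [-4.6, -3.0, 7.7]
finger_gap: 12.8
grip_force: 29.8
```

Call:
play_rows(series=[0, 0, 0, 0, 0, 0, 0.35, 0, 0, 0, 0, 0, 0, 0.35, 0, 0, 12, 0, 0, 0, 0.35, 0, 0, 50, 0, 0, 0, 0.1, -10.9, -47.1, 0, 0, 0, 0, 0.1, -10.9, -47.1, 0, 0, 0, 0, 0.1, -10.8, -47.1, 0, 0, 0, 0, 0.1, -10.8, -47.2, 0, 0, 0, 0, 0.1])

```text
clock: 18.62
ee_pos: [507.4, 204.0, 88.6]
eef_rot: [0.0, 0.998, -0.055, 0.0]
ft_force: [1.2, -0.1, 0.4]
finger_gap: 42.9
grip_force: 0.0
```

Call:
play_rows(series=[0, 0, 0, 0, 0, 0, 0.1, 0, 0, -35, 0, 0, 0, 0.1, 0, 0, -18, 0, 0, 0, 0.1, 0, 0, -6, 0, 0, 0, 0.1, 0, 0, 0, 0, 0, 0, 0.1, 0, 0, 0, 0, 0, 0, 1, 0, 0, 0, 0, 0, 0, 1, 0, 0, 0, 0, 0, 0, 1])

```text
clock: 19.62
ee_pos: [508.3, 205.6, 29.7]
eef_rot: [-0.0, 0.998, -0.055, 0.001]
ft_force: [0.0, 0.0, 2.1]
finger_gap: 24.2
grip_force: 30.0
```

Call:
play_rows(series=[0, 0, 3, 0, 0, 0, 1, 2, 0, 0, 0, 0, 0, 1, 2.5, -0.5, 0, 0, 0, 0, 1, 0, 0, 0, 0, 0, 0, 1, 0, 0, -2, 0, 0, 0, 1, 0, 0, -1, 0, 0, 0, 1, 0, 0, 0, 0, 0, 0, 1])

```text
clock: 20.5
ee_pos: [512.2, 204.9, 29.7]
eef_rot: [0.0, 0.998, -0.055, -0.0]
ft_force: [-2.1, -1.1, 5.6]
finger_gap: 24.4
grip_force: 30.0
```

Call:
play_rows(series=[0, 0, 0, 0, 0, 0, 0.1, 0, 0, 0, 0, 0, 0, 0.1, 0, 0, 12, 0, 0, 0, 0.1, 0, 0, 49, 0, 0, 0, 0.1, -4.5, -45, 0, 0, 0, 0.1, 0.1, -4.5, -58, 0, 0, 0, 0.1, 0.1, -4.5, -58, 0, 0, 0, 0.1, 0.1, -4.5, -58, 0, 0, 0, 0.1, 0.1])

```text
clock: 21.5
ee_pos: [494.2, -15.9, 91.0]
eef_rot: [0.0, 1.0, -0.02, 0.001]
ft_force: [0.6, 0.2, 0.4]
finger_gap: 42.5
grip_force: 0.0
```

Call:
play_rows(series=[-4.5, -58, 0, 0, 0, 0.1, 0.1, -4.5, -58, 0, 0, 0, 0.1, 0.1, -4.5, -58, 0, 0, 0, 0.1, 0.1, -4.2, -44.3, 0, 0, 0, 0.085, 0.2, 0, 0, 0, 0, 0, 0, 0.2, 0, 0, -50, 0, 0, 0, 0.2, 0, 0, 0, 0, 0, 0, 0.2, 0, 0, 0, 0, 0, 0, 0.2])

```text
clock: 22.5
ee_pos: [477.1, -232.0, 41.2]
eef_rot: [0.0, 1.0, 0.014, 0.0]
ft_force: [-0.3, -0.7, 1.1]
finger_gap: 37.6
grip_force: 0.0
```

Run:
```python
from h import *
c=cap("top","pics/top7.png");i=cv2.imread("pics/top7.png");a=i[155:305,140:450]
a=cv2.convertScaleAbs(cv2.resize(a,None,fx=2.58,fy=2.58,interpolation=cv2.INTER_CUBIC),alpha=1.3)
cv2.imwrite("pics/c7.png",a)
o=manip.get_obs();print(o["ee_pos"],o["eef_rot"],o["finger_gap"])
```

```text
[ 477.6094773  -232.47909856   41.81338106] [8.01767878e-04 9.99906288e-01 1.36246083e-02 1.06841087e-03] 37.47703273661846
```

View pics/c7.png

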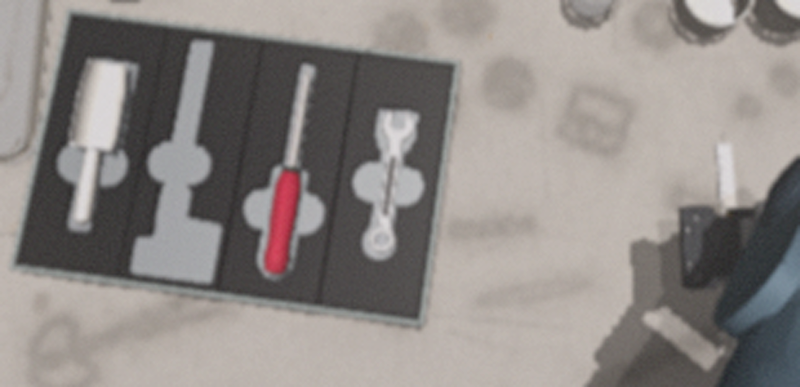

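The three tools now lie in their cut-outs: scoop (100,60)–(80,228), screwdriver recentred (285,170)–(275,275), spanner (395,120)–(378,245). The gripper is above the caliper beam, so I'll grasp it.

Call:
play_rows(series=[0, 0, -18, 0, 0, 0, 0.2, 0, 0, -10, 0, 0, 0, 0.2, 0, 0, -3, 0, 0, 0, 0.2, 0, 0, 0, 0, 0, 0, 0.2, 0, 0, 0, 0, 0, 0, 0.2, 0, 0, 0, 0, 0, 0, 1, 0, 0, 0, 0, 0, 0, 1, 0, 0, 0, 0, 0, 0, 1])

```text
clock: 23.55
ee_pos: [476.4, -232.5, 9.0]
eef_rot: [0.0, 1.0, 0.013, 0.0]
ft_force: [-0.1, -0.8, 0.3]
finger_gap: 14.6
grip_force: 30.0
```

Call:
play_rows(series=[0, 0, 20, 0, 0, 0, 1, 0, 0, 35, 0, 0, 0, 1, 0, 0, 25, 0, 0, 0, 1, 7, 30, 0, 0, 0, -0.07, 1, 7, 45, 0, 0, 0, -0.07, 1, 7, 55, 0, 0, 0, -0.07, 1, 7, 55, 0, 0, 0, -0.07, 1, 7, 55, 0, 0, 0, -0.07, 1])

```text
clock: 24.55
ee_pos: [511.2, 9.3, 88.8]
eef_rot: [-0.0, 1.0, -0.018, -0.0]
ft_force: [0.8, 0.4, -1.1]
finger_gap: 14.5
grip_force: 30.0
```

Call:
play_rows(series=[7, 55, 0, 0, 0, -0.07, 1, 7, 55, 0, 0, 0, -0.07, 1, 7, 55, 0, 0, 0, -0.07, 1, 7, 55, 0, 0, 0, -0.07, 1, 8, 45, 0, 0, 0, -0.08, 1, 8, 36.7, 0, 0, 0, -0.08, 1, 0, 0, 0, 0, 0, 0, 1, 0, 0, 0, 0, 0, 0, 1])

```text
clock: 25.55
ee_pos: [554.9, 308.6, 88.3]
eef_rot: [0.0, 0.998, -0.056, -0.001]
ft_force: [0.3, 0.2, -0.7]
finger_gap: 15.0
grip_force: 30.0
```

Call:
play_rows(series=[0, 0, -25, 0, 0, 0, 1, 0, 0, -15, 0, 0, 0, 1, 0, 0, 0, 0, 0, 0, 1, 0, 0, 0, 0, 0, 0, 1])

```text
clock: 26.05
ee_pos: [555.9, 309.1, 49.6]
eef_rot: [-0.0, 0.998, -0.056, 0.0]
ft_force: [-0.1, 0.1, -0.4]
finger_gap: 14.5
grip_force: 30.0
```

Run:
```python
from h import *
cap("side","pics/s8.png");s=cv2.imread("pics/s8.png")[190:310,220:400];s=cv2.resize(s,(795,530),interpolation=cv2.INTER_CUBIC)
cv2.imwrite("pics/c8.png",s)
o=manip.get_obs();print(o["ee_pos"],o["eef_rot"],o["ft_force"],o["torque"])
```

```text
[556.11961577 309.24326387  49.91256606] [-2.76117928e-04  9.98434627e-01 -5.59258764e-02  7.18172566e-04] [ 0.12902276  0.76421002 -0.82283205] [ 0.01207698  0.01638533 -0.06657202]
```

View pics/c8.png

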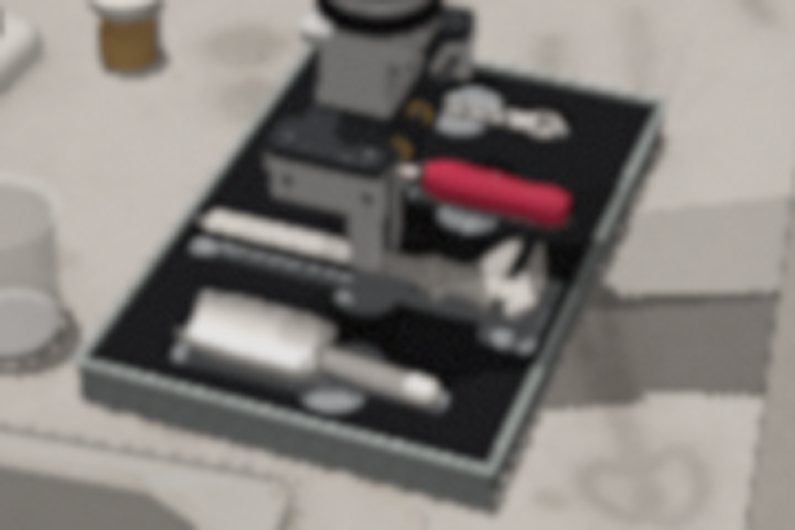

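The caliper hangs level and parallel above its cut-out, with the jaws on the right (-x end), which is correct. I'm lowering it.

Call:
play_rows(series=[0, 0, -11, 0, 0, 0, 1, 0, 0, -6, 0, 0, 0, 1, 0, 0, -4, 0, 0, 0, 1, 0, 0, -2, 0, 0, 0, 1, 0, 0, -0.5, 0, 0, 0, 1, 0, 0, 0, 0, 0, 0, 1, 0, 0, 0, 0, 0, 0, 1])

```text
clock: 26.98
ee_pos: [555.1, 309.2, 26.9]
eef_rot: [0.0, 0.998, -0.056, -0.001]
ft_force: [-5.9, -2.5, 9.0]
finger_gap: 14.6
grip_force: 30.0
```

Seated at the expected height (26.9). Next I'll release, lift, clear out and inspect.

Call:
play_rows(series=[0, 0, 0, 0, 0, 0, 0.4, 0, 0, 0, 0, 0, 0, 0.4, 0, 0, 12, 0, 0, 0, 0.4, 0, 0, 50, 0, 0, 0, 0.4, 0, 0, 50, 0, 0, 0, 0.4, -10, -50, 0, 0, 0, 0, 0.4, -10, -60, 0, 0, 0, 0, 0.4, -10, -60, 0, 0, 0, 0, 0.4])

```text
clock: 27.98
ee_pos: [525.0, 137.7, 138.1]
eef_rot: [0.0, 0.998, -0.055, 0.0]
ft_force: [1.0, -0.5, 0.5]
finger_gap: 28.1
grip_force: 0.0
```

Call:
play_rows(series=[-10, -60, 0, 0, 0, 0, 0.4, -10, -60, 0, 0, 0, 0, 0.4, -10, -60, 0, 0, 0, 0, 0.4, 0, -60, 0, 0, 0, 0, 0.4, 0, -50, 0, 0, 0, 0, 0.4, 0, 0, 0, 0, 0, 0, 0.4, 0, 0, 0, 0, 0, 0, 0.4, 0, 0, 0, 0, 0, 0, 0.4])

```text
clock: 28.98
ee_pos: [495.3, -149.4, 137.4]
eef_rot: [-0.0, 0.998, -0.055, -0.0]
ft_force: [-0.4, 0.0, 0.4]
finger_gap: 28.2
grip_force: 0.0
```

Run:
```python
from h import *
cap("side","pics/s9.png");s=cv2.imread("pics/s9.png")[190:310,230:380];s=cv2.resize(s,None,fx=5,fy=5,interpolation=cv2.INTER_CUBIC)
cv2.imwrite("pics/c9s.png",s)
c=cap("top","pics/top9.png");i=cv2.imread("pics/top9.png");a=i[155:285,140:325]
a=cv2.convertScaleAbs(cv2.resize(a,None,fx=4,fy=4,interpolation=cv2.INTER_CUBIC),alpha=1.3)
cv2.imwrite("pics/c9.png",a)
```

```text
(no output)
```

View pics/c9.png

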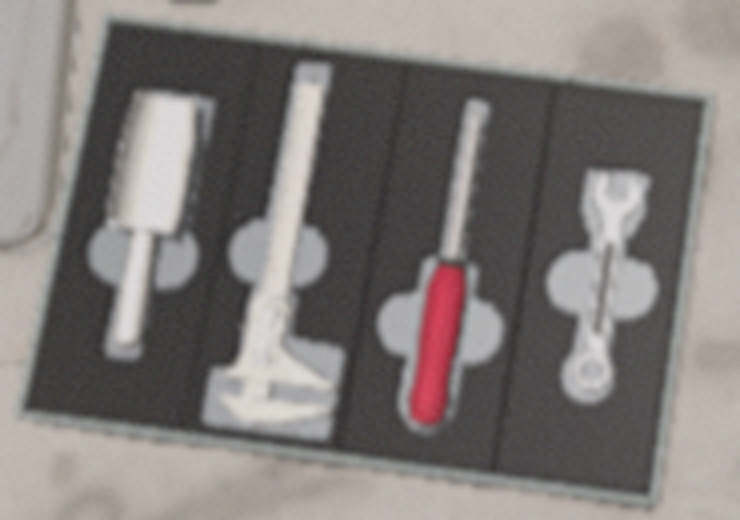

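View pics/c9s.png

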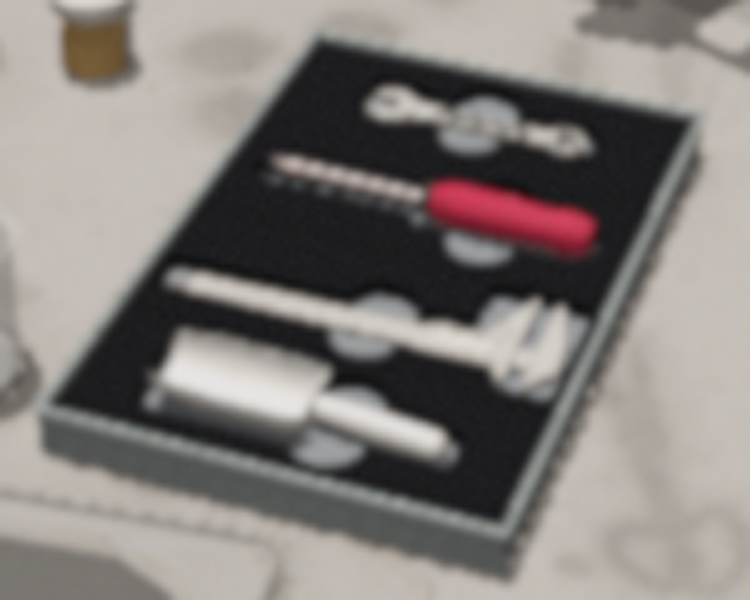

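Both views show all four tools down in their own cut-outs with visible play all round, the fork at the +x end and the beaker untouched. The seating heights agree: 17–18 mm rise for every tool. I'm handing in.

```bash
python3 -c "
from station import manip
print(manip.job_done())"
```

```text
the job is handed in; nothing more can be done
None
```

The screwdriver, spanner, scoop and caliper are each in their own cut-out, the right way round and fully down as far as the pictures and contact heights show; the beaker was left alone, and the job was handed in at about 29 s (no verdict was returned).

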